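Block the battery in its transport box

ROBOT

A 7-joint arm with a two-finger parallel gripper is mounted at the origin on the work surface. World frame = base frame: x ahead of the robot, y to its left, z up, the work surface at z = 0. Lengths are in m, angles in degrees, forces in N, time in s.
With the tool pointing down it reaches from about 0.425 to 0.875 m from the base axis. Payload 4.7 kg.
Tool frame: the origin (TCP) lies midway between the tips of the shut fingers; the grasp point (between the pads) lies 19 mm behind it; x points along the fingers, y is the direction in which the jaws open and shut, and the axes are right-handed (so a half turn about x gives the same grasp; the last joint's range is limited). The gripper opens to 87 mm and grips with 3 to 60 N. Pads are 19 mm wide; open, the fingers measure 117 mm over their backs; the gripper's body (75 mm by 190 mm) begins 51 mm behind the grasp point.
Start: joints at [77.355, 18.392, -4.016, 83.108, 1.295, 78.541, -3.26], TCP at [0.151, -0.632, 0.223] pointing down, gripper open.
Joint ranges: [-163.93, 163.93], [-17.29, 119.83], [-79.2, 71.16], [3.27, 140.29], [-89.18, 269.18], [5.43, 117.66], [-154.24, 154.24]. Speed limits (degrees/s): [147.25, 147.25, 180, 180, 180, 180, 180].

INTERFACE

Orientations are given as a 3x3 rotation matrix whose columns are the frame's x, y, z axes.
In Python, from station import r gives the robot as it stands. The module is installed in compiled form; this text tells all that it offers.
- The arm moves only by the tool jog_arm, never from a script. Its argument "moves" is a list of rows, each an object with "dp": the shift along the tool's x, y, z in mm, a list of three; "spin": the turn about the tool's x in degrees; "grip": the finger opening in mm, from 0 to 87. A call has 1 to 20 rows; each row is the pose to reach, as a shift and turn from the pose measured when the call began, along the tool's axes at that moment; what a row does not reach only later rows make up. A row lasts 1/8 s, in which the tool goes at most 62.5 mm and 10.7 degrees, less where a joint would pass 70% of its speed; a pose out of reach is approached as far as the arm can. A call with a gripper value outside its range is refused whole. The fingers move at their own pace and stop on an object; "grip_force" is the grip in N (left out, the last holds). Time passes only in rows, so rows that repeat a pose let the fingers close. It gives the time, the measured TCP pose, the force and the opening at its end, in the units of the state.
- r.get_obs(): the state, without advancing time (a new reading comes with each control period).
- r.capture(name): name is "side" or "top" or "wrist"; returns (picture, depth): 480x640x3 uint8, blue, green, red; 480x640 float32, m along the optical axis (not along the pixel's ray), 0 where there is no reading.
- r.camera_model(name): a dict with "fovy" (degrees; the focal length in pixels is half the picture's height over the tangent of half this angle, whatever the lens; pixels are square), "cx", "cy" (the principal point, pixels), "R" (3x3) and "t" (3): a world point X has camera coordinates R X + t; the wrist camera has in their place "hand_eye" (4x4, takes a point from camera to tool coordinates, whose origin is the TCP and whose axes are the tool frame's). Camera axes: x right, y down, z forward; pixel columns grow to the right and rows downward; lengths in m; the calibration is good to about 2 mm. The wrist camera is an equidistant fisheye: a pixel r from the principal point sees the ray r / f radians off the axis. A picture is of the moment at which its call begins: read the wrist's pose just before it. camera_model takes no time and is no camera call.
- r.close_job(): hands the job in, once; it reports no verdict.
The state is a dict: "clock": time; "qpos": joint angles; "joint_vel": joint speeds; "tau": joint torques, N m; "position": TCP position; "tool_rot": TCP orientation; "wrist_force": force on the tool from outside, world axes, zero at the start; "ft_torque": the same for the moment, N m; "width": finger opening in m.
Only numpy, scipy, OpenCV 4.12 (cv2) and the standard library are available. Lean on these libraries where they do the work, as an engineer would, in place of code of your own. Each camera call takes 0.05 s, during which the arm holds its last target. There are 200 camera calls.

TASK

The battery and its charger were packed without blocking and can slide about in the plywood box. Draw the barrel bolt, slide the clear lid open as far as it goes, and fill the two leftover gaps, the narrow one between battery and charger and the wide one between battery and end wall, each with the one softwood block that fits it snugly, lowered in (not dropped) upright and down onto the box floor, about midway along the battery. Leave the lid open for the inspector, do not shove or tip the battery or charger, and leave the two spare pieces and the other things on the bench where they are.

Things in the scene. Friction and masses are not known exactly. Their poses are not given: they have to be found in the camera images.
- box: Plywood transport box, fixed to the bench: outside 175 mm (its x) by 259 mm (its y), 130 mm high; walls and floor 9 mm, inside 157 by 241 mm. Origin: centre of its underside, z up. The lid opens towards its +y end. Inside from -y to +y: end wall, wide gap, battery, narrow gap, charger, end wall; the gaps run all along the box's x.
- lid (a joint): Position of the lid along the box's +y (m): 0 shut, 0.18 fully open at its stop. Light friction of about 3 N, stays where it is left. The lid is a 6 mm clear sheet in the channels, its upper face 124.5 mm above the bench, with a steel bow handle and the barrel bolt on it. While the bolt is shot it cannot move.
- lid_handle (a point): Centre of the bow handle's grip bar on the lid, 164.5 mm above the bench: a round bar of 12 mm diameter, 100 mm long along the box's x, 40 mm clear above the lid; it moves with the lid. Can be pinched from above across the box's y.
- bolt (a joint): Draw of the steel barrel bolt on the lid (m): 0 to 0.006 shot (its rod is in the keeper on the channel at the box's -x side and locks the lid), 0.026 fully drawn towards the box's +x; the lid is free from about 0.018. Friction of about 2 N, stays where it is left.
- bolt_knob (a point): Upper part of the bolt's upright knob, 160 mm above the bench: a steel pin of 13 mm diameter whose top is at 172 mm; the guides on either side of it along the box's x (about 13 mm from the shot knob's axis on the near side, 41 mm on the far side) end at 143.5 mm. It moves along the box's +x as the bolt is drawn, and with the lid.
- gap_narrow (a point): Middle of the narrow gap (36 to 38 mm wide along y) between battery and charger, on the box floor, 9 mm above the bench (fixed to the box; the true middle may lie 1 mm off). Axes as the box. The charger's top is 91 mm above the bench, the battery's 103 mm (terminals 110 mm).
- gap_wide (a point): Middle of the wide gap (49 to 52 mm wide along y) between battery and the box's -y end wall, on the box floor, 9 mm above the bench (fixed to the box; the true middle may lie 1 mm off). Axes as the box. The end wall's top is 127 mm above the bench.
- battery_center (a point): Centre of the grey sealed battery, 151 (its x, along the box's x) by 65 (its y) by 94 mm high, 2.1 kg, standing loose on the box floor.
- charger_center (a point): Centre of the finned aluminium charger, 150 (its x) by 88 (its y) by 78 mm high (82 with the fins), 1.1 kg, standing loose on the box floor at the +y end.
- block33_center (a point): Centre (55 mm up) of the upright softwood block that fits the narrow gap: 64 mm (its x) by 33 mm (its y) by 110 mm high, about 0.12 kg. The foot of its two 64 mm wide faces is bevelled by 5 mm over 12 mm, as a lead-in; the other pieces are bevelled alike.
- block47_center (a point): Centre (55 mm up) of the upright softwood block that fits the wide gap: 64 mm (its x) by 47 mm (its y) by 110 mm high, about 0.17 kg.
- strip20_center (a point): Centre (55 mm up) of a spare softwood piece, too thin: 64 mm (its x) by 20 mm (its y) by 110 mm high. Not to be moved.
- post64_center (a point): Centre (55 mm up) of a spare softwood piece, too thick: 64 by 64 by 110 mm high. Not to be moved.
- multimeter: Black hand multimeter lying on its back, 160 (its x) by 78 by 43 mm high; origin at the centre of its underside. Not to be moved.
- rover: Small four-wheeled robot car, 200 (its x) by 160 by 86 mm high; origin on the bench under its centre. Not to be moved.
- solder_spool: Grey solder spool standing on its flange, 60 mm diameter, 50 mm high; origin at the centre of its underside. Not to be moved.
- pliers: Black-handled pliers lying flat, 155 mm long along its x, 60 mm wide; origin under the pivot. Not to be moved.
- screwdriver: Screwdriver lying along its x behind the blocks, about 200 mm long. Not to be moved.
Mind the look-alikes: they are no part of the job. Leave any blue or purple look-alike of the part that bears block33_center alone.

How it is judged:
By the outcome, as a careful person would: the job done as asked, in the order asked, and still so for the second after the job is handed in, with the robot touching nothing.
It also fails if it takes over 72 s, if anything falls off the work surface, if the arm or the gripper's body presses on something with over 40 N, if the wrist force passes 120 N, or if a joint passes its speed limit or range.

## Working session

There is one attempt and no reset: what is moved stays moved. The work goes in short steps, Python scripts to look and compute and a tool call to move; the robot and the scene stay as the last step left them, time stands still between calls to the robot, and variables do not carry over. Pictures are saved under pics/ and viewed, about 8 in all and at most 12, crops included, and the job is handed in when it is done.

Besides the shell and the picture viewer there is one more tool, called by a JSON object that holds its "api" and its "payload". jog_arm: Moves the arm, as the interface text tells. Its arguments: {"type":"object","properties":{"moves":{"type":"array"},"grip_force":{"type":"number"}},"required":["moves"]}

```bash
mkdir -p pics; cat > h.py <<'E'
import numpy as np, cv2
from station import r
def K(n):
    m=r.camera_model(n); return m, 240/np.tan(np.radians(m["fovy"]/2))
def pt(n,u,v,z=None,d=None,obs=None):
    """pixel -> world, at plane height z or by depth d"""
    m,f=K(n); a=np.array([u-m["cx"],v-m["cy"]])
    if n=="wrist":
        rr=np.hypot(*a); th=rr/f; ray=np.r_[a/max(rr,1e-9)*np.sin(th),np.cos(th)]
        H=np.array(m["hand_eye"]); R=np.array(obs["tool_rot"])
        o=R@H[:3,3]+np.array(obs["position"]); w=R@H[:3,:3]@ray
        if d is not None: return o+w*d/ray[2]
    else:
        R=np.array(m["R"]);t=np.array(m["t"]); o=-R.T@t; w=R.T@np.r_[a/f,1]
        if d is not None: return o+w*d
    return o+w*(z-o[2])/w[2]
def cloud(n,dep,obs=None):
    m,f=K(n); v,u=np.mgrid[:480,:640]; x=u-m["cx"];y=v-m["cy"]
    if n=="wrist":
        rr=np.hypot(x,y)+1e-9; th=rr/f; c=np.stack([x/rr*np.tan(th),y/rr*np.tan(th),np.ones_like(x)],-1)*dep[...,None]
        H=np.array(m["hand_eye"]); p=c@H[:3,:3].T+H[:3,3]; p=p@np.array(obs["tool_rot"]).T+obs["position"]
    else:
        c=np.stack([x/f,y/f,np.ones_like(x)],-1)*dep[...,None]; p=(c-np.array(m["t"]))@np.array(m["R"])
    p[dep<=0]=np.nan; return p
E
python3 - <<'E'
from h import *
o=r.get_obs(); print(o)
for n in("top","side","wrist"):
    i,d=r.capture(n); cv2.imwrite(f"pics/{n}0.png",i); np.savez(f"{n}0.npz",i=i,d=d); print(n,{k:np.round(v,3) for k,v in r.camera_model(n).items()})
E
```

```text
{'clock': 0.0, 'qpos': array([77.3562821 , 18.44006163, -4.01478427, 83.17406175,  1.29464246,
       78.53922457, -3.26100755]), 'joint_vel': array([-0.00549312, -0.04617036,  0.09785761,  0.04889867,  0.04684756,
       -0.02794582,  0.01784332]), 'tau': array([ 2.00162447e-05, -4.91295218e+01, -4.04400984e-01, -3.12524092e+01,
       -6.40396331e-02,  4.37348220e-02,  2.22692161e-04]), 'position': array([ 0.15102549, -0.63165821,  0.2214574 ]), 'tool_rot': array([[-5.32462191e-04,  2.32624414e-01, -9.72566501e-01],
       [ 1.81312295e-03, -9.72564815e-01, -2.32625004e-01],
       [-9.99998215e-01, -1.88724666e-03,  9.60773290e-05]]), 'wrist_force': array([ 0.12679928, -0.29003245,  0.07034814]), 'ft_torque': array([ 0.05064173, -0.0363486 ,  0.02840327]), 'width': 0.08721221164458626}
top {'fovy': np.float64(53.718), 'cx': np.float64(320.408), 'cy': np.float64(245.248), 'R': array([[-0.011, -1.   ,  0.011],
       [-0.985,  0.009, -0.17 ],
       [ 0.17 , -0.012, -0.985]]), 't': array([0.045, 0.527, 1.281])}
side {'fovy': np.float64(42.36), 'cx': np.float64(314.258), 'cy': np.float64(248.762), 'R': array([[ 0.763, -0.646,  0.011],
       [-0.474, -0.571, -0.67 ],
       [ 0.44 ,  0.506, -0.742]]), 't': array([-0.37 ,  0.339,  1.726])}
wrist {'fovy': np.float64(65.706), 'cx': np.float64(323.818), 'cy': np.float64(236.446), 'hand_eye': array([[-0.001, -0.245,  0.97 , -0.163],
       [ 1.   , -0.001,  0.001,  0.   ],
       [ 0.001,  0.97 ,  0.245, -0.068],
       [ 0.   ,  0.   ,  0.   ,  1.   ]])}
```

View pics/top0.png

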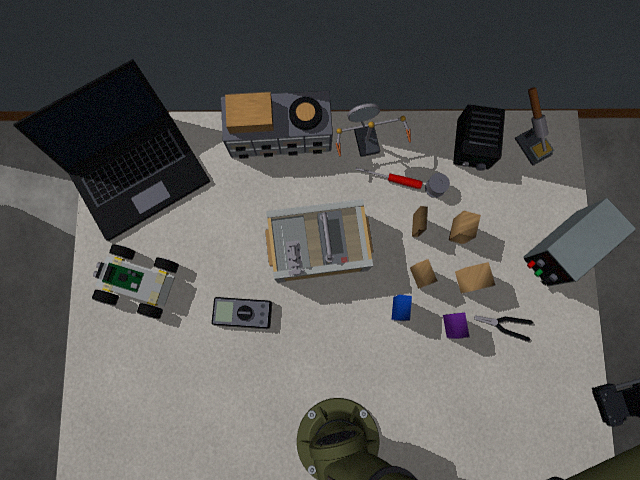

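View pics/side0.png

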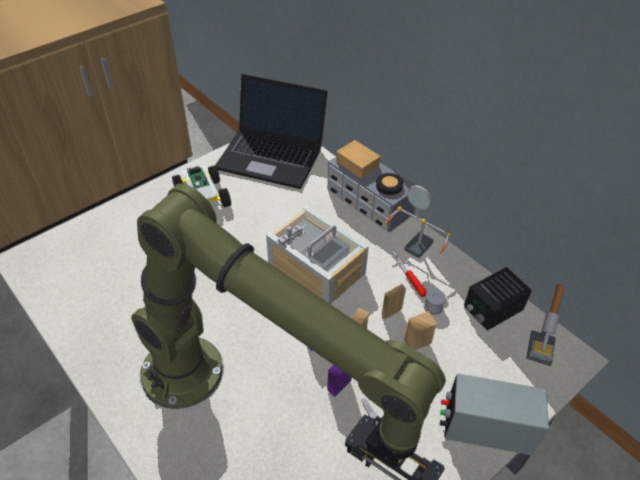

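The top view shows the box at (319,242), with the bolt at the left end (295,255) and the handle at about (327,237). There are four wood pieces, at (419,221), (464,227), (424,273) and (475,277). The blue (401,307) and purple (456,325) look-alikes are to be left alone. Next I measure the tops from depth and colour.

```bash
python3 - <<'E'
from h import *
z=np.load("top0.npz"); i,d=z["i"],z["d"]; P=cloud("top",d)
top=((P[...,2]>.1)&(P[...,2]<.122)).astype(np.uint8); top[:, :385]=0; top[:,500:]=0; top[:200]=0; top[345:]=0
n,l,s,c=cv2.connectedComponentsWithStats(top)
for k in range(1,n):
    if s[k,4]<30: continue
    q=P[l==k]; zz=np.median(q[:,2]); xy=q[:,:2].astype(np.float32)*1000
    v,u=np.where(l==k); w=np.array([pt("top",a,b,z=.11)[:2] for a,b in zip(u,v)],np.float32)*1000
    print(np.round(c[k]),s[k,4],"z",zz.round(4),"rect",cv2.minAreaRect(w), "bgr",np.median(i[l==k],0))
# box
b=((P[...,2]>.115)&(P[...,2]<.14)).astype(np.uint8); b[:,:255]=0;b[:,385:]=0;b[:190]=0;b[300:]=0
b=cv2.morphologyEx(b,cv2.MORPH_CLOSE,np.ones((5,5)))
n,l,s,c=cv2.connectedComponentsWithStats(b); k=1+s[1:,4].argmax(); v,u=np.where(l==k)
w=np.array([pt("top",a,bb,z=.127)[:2] for a,bb in zip(u,v)],np.float32)*1000
print("box",s[k],cv2.minAreaRect(w),np.nanmedian(P[l==k][:,2]))
h=((P[...,2]>.15)&(P[...,2]<.19)); h[:,:255]=0;h[:,385:]=0;h[:190]=0;h[300:]=0
n,l,s,c=cv2.connectedComponentsWithStats(h.astype(np.uint8))
for k in range(1,n):
  if s[k,4]>5: print("tall",c[k],s[k,4],np.median(P[l==k],0))
C=cv2.resize(i[190:345,255:515],None,fx=3,fy=3,interpolation=cv2.INTER_CUBIC); cv2.imwrite("pics/crop0.png",C)
E
```

```text
[423. 218.] 203 z 0.111 rect ((587.6957397460938, -235.02313232421875), (22.559499740600586, 67.11172485351562), 84.26655578613281) bgr [36. 54. 69.]
[469. 224.] 447 z 0.1111 rect ((570.1755981445312, -358.28448486328125), (50.229248046875, 67.18705749511719), 74.43521881103516) bgr [ 66. 100. 128.]
[426. 272.] 326 z 0.1114 rect ((441.156005859375, -238.03619384765625), (63.74763488769531, 35.76511764526367), 19.95894432067871) bgr [ 56.   82.  103.5]
[479. 276.] 621 z 0.1114 rect ((428.828369140625, -377.057373046875), (63.83541488647461, 68.84744262695312), 12.581110954284668) bgr [ 70. 106. 135.]
[404. 307.] 332 z 0.1112 rect ((349.9617004394531, -174.92816162109375), (34.953304290771484, 64.22703552246094), 82.73342895507812) bgr [115.5  46.    9. ]
[460. 325.] 347 z 0.1116 rect ((301.97900390625, -318.6357421875), (63.889163970947266, 36.36376953125), 6.917670249938965) bgr [90. 25. 65.]Traceback (most recent call last):
  File "<stdin>", line 14, in <module>
  File "h.py", line 7, in pt
    m,f=K(n); a=np.array([u-m["cx"],v-m["cy"]])
        ~^^^
  File "h.py", line 4, in K
    m=r.camera_model(n); return m, 240/np.tan(np.radians(m["fovy"]/2))
ValueError: time passes only in moves, steps and waits
```

```bash
sed -i 's/^def K/import functools\n@functools.lru_cache\ndef K/' h.py; python3 - <<'E'
from h import *
z=np.load("top0.npz"); i,d=z["i"],z["d"]; P=cloud("top",d)
def pts(m,z):
    v,u=np.where(m); return np.array([pt("top",a,b,z=z)[:2] for a,b in zip(u,v)],np.float32)*1000
R=np.zeros(d.shape,bool); R[190:300,255:385]=1
for lo,hi,zz in((.118,.14,.127),(.15,.19,.165)):
    b=((P[...,2]>lo)&(P[...,2]<hi)&R).astype(np.uint8)
    n,l,s,c=cv2.connectedComponentsWithStats(b)
    for k in range(1,n):
        if s[k,4]>8: print(zz,c[k].round(),s[k],cv2.minAreaRect(pts(l==k,zz)),np.nanmedian(P[l==k],0).round(4))
    b&=(P[...,2]<.14); 
    if b.any(): print("all",cv2.minAreaRect(pts(b>0,zz)))
C=cv2.resize(i[190:345,255:515],None,fx=3,fy=3,interpolation=cv2.INTER_CUBIC); cv2.imwrite("pics/crop0.png",C)
E
```

```text
0.127 [320. 238.] [ 266  199  107   80 6210] ((531.51611328125, 45.05754089355469), (183.3090362548828, 259.7276916503906), 6.950827121734619) [0.5327 0.0441 0.127 ]
all ((531.51611328125, 45.05754089355469), (183.3090362548828, 259.7276916503906), 6.950827121734619)
0.165 [327. 235.] [322 212  10  47 218] ((533.0684204101562, 25.149463653564453), (120.99747467041016, 11.997377395629883), 6.86287260055542) [0.5305 0.0249 0.1703]
0.165 [294. 258.] [292 255   5   7  26] ((474.2471923828125, 108.40864562988281), (10.10147476196289, 15.329889297485352), 89.96300506591797) [0.4731 0.1082 0.1717]
```

View pics/crop0.png

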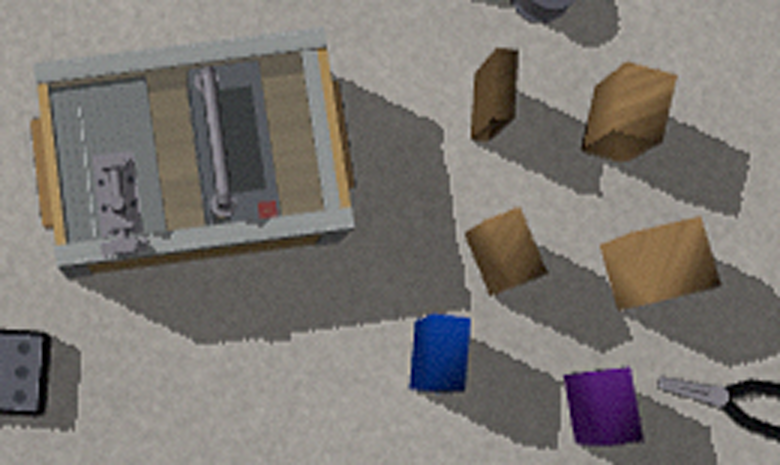

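The close crop confirms what each piece is from its measured top:

| Piece | Top (mm) | World (m) | Pixel | Long axis |
|---|---|---|---|---|
| block33 | 64x36 | (0.441,-0.238) | (426,272) | +20° |
| block47 | 67x50 | (0.570,-0.358) | (469,224) | -16° |
| strip20 | 67x23 | – | (423,218) | – |
| post64 | 64x69 | – | (479,276) | – |
| blue look-alike | – | – | (404,307) | – |
| purple look-alike | – | – | (460,325) | – |

The box's yaw is about 7°. I'll go past the blocks for a second view, then on to the bolt.

```bash
cat >> h.py <<'E'
def go(*ways):
    """ways: (x,y,z,yaw of tool y); prints dp and spin from the measured pose"""
    o=r.get_obs(); R=np.array(o["tool_rot"]); y0=np.degrees(np.arctan2(R[1,1],R[0,1]))
    print("at",o["position"].round(4),"yaw",y0.round(2),"F",o["wrist_force"].round(1),"w",round(o["width"],4),"t",o["clock"])
    for w in ways: print(w,"dp",(R.T@(np.array(w[:3])-o["position"])*1000).round(1),"spin",round(-((w[3]-y0+180)%360-180),1))
E
python3 - <<'E'
from h import *
go((.48,-.33,.30,7))
E
```

```text
at [ 0.1511 -0.6318  0.2217] yaw -76.55 F [-0.1  0.2 -0.4] w 0.0873 t 0.15
(0.48, -0.33, 0.3, 7) dp [ -78.  -217.1 -390.1] spin -83.5
```

{"api": "jog_arm", "payload": {"moves": [{"dp": [-78, -217, -390], "spin": -83.5, "grip": 40}, {"dp": [-78, -217, -390], "spin": -83.5, "grip": 40}, {"dp": [-78, -217, -390], "spin": -83.5, "grip": 40}, {"dp": [-78, -217, -390], "spin": -83.5, "grip": 40}, {"dp": [-78, -217, -390], "spin": -83.5, "grip": 40}, {"dp": [-78, -217, -390], "spin": -83.5, "grip": 40}, {"dp": [-78, -217, -390], "spin": -83.5, "grip": 40}, {"dp": [-78, -217, -390], "spin": -83.5, "grip": 40}, {"dp": [-78, -217, -390], "spin": -83.5, "grip": 40}, {"dp": [-78, -217, -390], "spin": -83.5, "grip": 40}]}}

```text
clock: 1.4
position: [0.4785, -0.3316, 0.2994]
tool_rot: [[-0.002, 0.993, 0.116], [0.001, 0.116, -0.993], [-1.0, -0.002, -0.001]]
wrist_force: [0.1, -1.0, 0.2]
width: 0.0399
```

```bash
python3 - <<'E'
from h import *
o=r.get_obs(); i,d=r.capture("wrist"); P=cloud("wrist",d,o)
top=((P[...,2]>.1)&(P[...,2]<.12)).astype(np.uint8)
n,l,s,c=cv2.connectedComponentsWithStats(top)
for k in range(1,n):
    if s[k,4]<200: continue
    v,u=np.where(l==k); w=np.array([pt("wrist",a,b,z=.11,obs=o)[:2] for a,b in zip(u,v)],np.float32)*1000
    print(c[k].round(),s[k],"z",np.median(P[l==k][:,2]).round(4),cv2.minAreaRect(w),np.median(i[l==k],0))
cv2.imwrite("pics/w1.png",i)
go((.474,.02,.30,7),(.474,.02,.26,7))
E
```

```text
[213.  45.] [ 178   25   71   42 2121] z 0.1105 ((352.8951110839844, -175.88417053222656), (35.26840591430664, 67.9940185546875), 83.0453109741211) [163.  79.  26.]
[297. 113.] [ 260   88   74   50 2368] z 0.1107 ((443.10076904296875, -238.574462890625), (64.73543548583984, 34.07036590576172), 19.684112548828125) [ 92. 129. 156.]
[446. 131.] [ 414  113   67   37 1351] z 0.1107 ((589.25927734375, -235.5039825439453), (21.707128524780273, 67.26598358154297), 84.05880737304688) [ 60.  87. 107.]
[625. 151.] [609 145  31  12 230] z 0.1069 ((830.46630859375, -207.02745056152344), (58.46017837524414, 12.510520935058594), 16.541160583496094) [ 71.  108.5 149.5]
[157. 184.] [ 127  165   60   37 1890] z 0.1107 ((305.51751708984375, -318.92449951171875), (68.86978149414062, 34.12995910644531), 7.372079372406006) [139.  50. 111.]
[409. 247.] [ 374  217   75   61 2638] z 0.1108 ((571.5957641601562, -357.7014465332031), (49.30303192138672, 67.22039031982422), 75.60807037353516) [103. 145. 174.]
[271. 249.] [ 234  218   73   68 3672] z 0.1108 ((430.6730651855469, -377.3471374511719), (65.86754608154297, 67.2097396850586), 12.4730863571167) [113. 156. 186.]
[569. 276.] [559 266  19  20 201] z 0.1009 ((778.455078125, -367.5089111328125), (28.503070831298828, 23.865095138549805), 8.059246063232422) [35. 33. 33.]
[554. 329.] [543 315  24  32 500] z 0.1012 ((780.7904052734375, -442.3313903808594), (33.417789459228516, 45.056373596191406), 4.030033111572266) [36. 33. 33.]
at [ 0.4784 -0.3318  0.2994] yaw 6.67 F [ 0.1 -0.3 -0.5] w 0.0402 t 1.45
(0.474, 0.02, 0.3, 7) dp [-1.000e-01  3.650e+01 -3.499e+02] spin -0.3
(0.474, 0.02, 0.26, 7) dp [  39.9   36.5 -349.8] spin -0.3
```

View pics/w1.png

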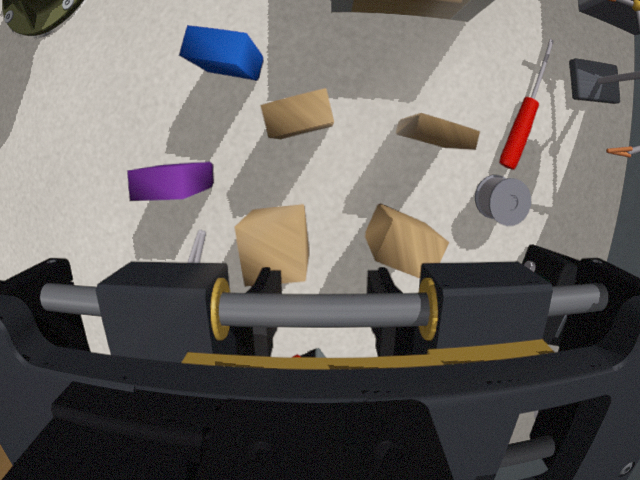

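The wrist view shows block33 at (297,113) and block47 at (409,247). It agrees with the top view to about 2 mm, with tops at 0.1107. Next is the box's near view.

{"api": "jog_arm", "payload": {"moves": [{"dp": [0, 36, -310], "spin": -0.3, "grip": 40}, {"dp": [0, 36, -310], "spin": -0.3, "grip": 40}, {"dp": [0, 36, -310], "spin": -0.3, "grip": 40}, {"dp": [0, 36, -310], "spin": -0.3, "grip": 40}, {"dp": [0, 36, -310], "spin": -0.3, "grip": 40}, {"dp": [0, 36, -310], "spin": -0.3, "grip": 40}, {"dp": [0, 36, -310], "spin": -0.3, "grip": 40}]}}

```text
clock: 2.33
position: [0.4779, -0.0216, 0.2998]
tool_rot: [[-0.002, 0.993, 0.118], [0.0, 0.118, -0.993], [-1.0, -0.002, -0.0]]
wrist_force: [0.9, -1.0, -0.2]
width: 0.0402
```

```bash
python3 - <<'E'
from h import *
o=r.get_obs(); i,d=r.capture("wrist"); P=cloud("wrist",d,o)
for lo,hi,zz in((.155,.18,.172),(.12,.135,.127)):
    top=((P[...,2]>lo)&(P[...,2]<hi)&(P[...,1]<.22)&(P[...,0]<.7)&(P[...,0]>.38)&(P[...,1]>-.12)).astype(np.uint8)
    n,l,s,c=cv2.connectedComponentsWithStats(top)
    for k in range(1,n):
        if s[k,4]<40: continue
        w=P[l==k]; v,u=np.where(l==k); w2=np.array([pt("wrist",a,b,z=zz,obs=o)[:2] for a,b in zip(u,v)],np.float32)*1000
        print(c[k].round(),s[k],"med",np.median(w,0).round(4),cv2.minAreaRect(w2))
cv2.imwrite("pics/w2.png",i)
go((.475,.108,.20,7),(.475,.108,.15,7))
E
```

```text
[340.  66.] [332  56  17  20 250] med [0.4763 0.1079 0.1722] ((475.9380187988281, 107.73265838623047), (15.814058303833008, 12.002588272094727), 79.15708923339844)
[396. 177.] [ 325  168  144   18 1991] med [0.5309 0.0261 0.1702] ((533.4359130859375, 26.58914566040039), (117.67256164550781, 12.600398063659668), 6.806183815002441)
[386. 151.] [  291    12   196   276 44403] med [0.5284 0.0494 0.1257] ((533.4923706054688, 46.557228088378906), (183.63479614257812, 260.8924255371094), 6.9918999671936035)
at [ 0.478  -0.0222  0.2997] yaw 6.71 F [ 1.4 -1.  -0.4] w 0.04 t 2.375
(0.475, 0.108, 0.2, 7) dp [  99.7   12.5 -129.6] spin -0.3
(0.475, 0.108, 0.15, 7) dp [ 149.7   12.6 -129.5] spin -0.3
```

View pics/w2.png

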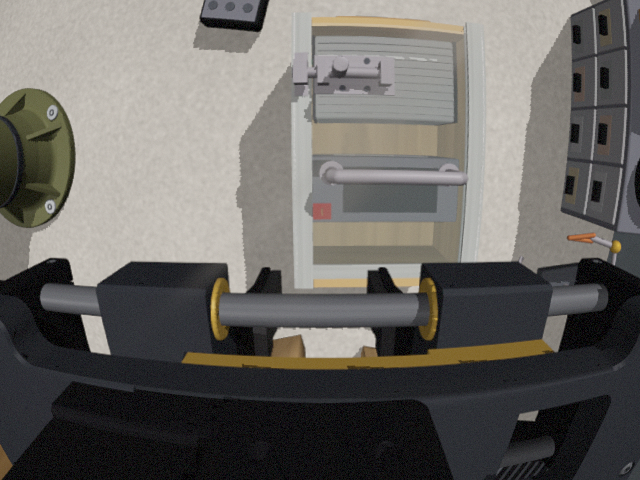

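{"api": "jog_arm", "payload": {"moves": [{"dp": [60, 13.5, -130], "spin": -0.3, "grip": 40}, {"dp": [60, 13.5, -130], "spin": -0.3, "grip": 40}, {"dp": [80, 13.5, -130], "spin": -0.3, "grip": 40}, {"dp": [100, 13.5, -130], "spin": -0.3, "grip": 40}, {"dp": [125, 13.5, -130], "spin": -0.3, "grip": 40}, {"dp": [148, 13.5, -130], "spin": -0.3, "grip": 40}, {"dp": [149, 13.5, -130], "spin": -0.3, "grip": 40}, {"dp": [149, 13.5, -130], "spin": -0.3, "grip": 40}, {"dp": [149, 13.5, -130], "spin": -0.3, "grip": 10}, {"dp": [149, 13.5, -130], "spin": -0.3, "grip": 10}, {"dp": [149, 13.5, -130], "spin": -0.3, "grip": 10}, {"dp": [149, 13.5, -130], "spin": -0.3, "grip": 10}, {"dp": [149, 13.5, -130], "spin": -0.3, "grip": 10}], "grip_force": 15}}

```text
clock: 4.0
position: [0.4755, 0.1086, 0.1509]
tool_rot: [[-0.003, 0.992, 0.122], [0.0, 0.122, -0.993], [-1.0, -0.003, -0.001]]
wrist_force: [-2.0, -0.9, 2.0]
width: 0.0124
```

Knob gripped (12.4 mm). I draw it.

{"api": "jog_arm", "payload": {"moves": [{"dp": [0, 7, 0], "grip": 10}, {"dp": [0, 14, 0], "grip": 10}, {"dp": [0, 20, 0], "grip": 10}, {"dp": [0, 25, 0], "grip": 10}, {"dp": [0, 27, 0], "grip": 10}, {"dp": [0, 27, 0], "grip": 10}, {"dp": [0, 27, 0], "grip": 10}]}}

```text
$.moves[0]: bad value
```

{"api": "jog_arm", "payload": {"moves": [{"dp": [0, 7, 0], "spin": 0, "grip": 10}, {"dp": [0, 14, 0], "spin": 0, "grip": 10}, {"dp": [0, 20, 0], "spin": 0, "grip": 10}, {"dp": [0, 25, 0], "spin": 0, "grip": 10}, {"dp": [0, 27, 0], "spin": 0, "grip": 10}, {"dp": [0, 27, 0], "spin": 0, "grip": 10}, {"dp": [0, 27, 0], "spin": 0, "grip": 10}]}}

```text
clock: 4.88
position: [0.5006, 0.1118, 0.1508]
tool_rot: [[-0.007, 0.992, 0.123], [-0.001, 0.123, -0.992], [-1.0, -0.007, 0.0]]
wrist_force: [-7.9, -2.0, 7.8]
width: 0.0124
```

```bash
python3 - <<'E'
from h import *
go((.533,.026,.215,97),(.533,.026,.148,97))
E
```

```text
at [0.5006 0.1118 0.1508] yaw 7.04 F [-7.9 -2.   7.8] w 0.0124 t 4.875
(0.533, 0.026, 0.215, 97) dp [-64.4  21.2  89.1] spin -90.0
(0.533, 0.026, 0.148, 97) dp [ 2.6 21.7 89.1] spin -90.0
```

{"api": "jog_arm", "payload": {"moves": [{"dp": [0, 25, 0], "spin": 0, "grip": 40}, {"dp": [0, 25, 0], "spin": 0, "grip": 40}, {"dp": [-40, 25, 0], "spin": 0, "grip": 40}, {"dp": [-65, 21, 30], "spin": -10, "grip": 40}, {"dp": [-65, 21, 89], "spin": -90, "grip": 40}, {"dp": [-65, 21, 89], "spin": -90, "grip": 40}, {"dp": [-65, 21, 89], "spin": -90, "grip": 40}, {"dp": [-65, 21, 89], "spin": -90, "grip": 40}, {"dp": [-65, 21, 89], "spin": -90, "grip": 40}, {"dp": [-65, 21, 89], "spin": -90, "grip": 40}, {"dp": [-65, 21, 89], "spin": -90, "grip": 40}, {"dp": [-65, 21, 89], "spin": -90, "grip": 40}, {"dp": [-30, 21, 89], "spin": -90, "grip": 40}, {"dp": [0, 21, 89], "spin": -90, "grip": 40}, {"dp": [3, 21, 89], "spin": -90, "grip": 40}, {"dp": [3, 21, 89], "spin": -90, "grip": 8}, {"dp": [3, 21, 89], "spin": -90, "grip": 8}, {"dp": [3, 21, 89], "spin": -90, "grip": 8}, {"dp": [3, 21, 89], "spin": -90, "grip": 8}, {"dp": [3, 21, 89], "spin": -90, "grip": 8}], "grip_force": 20}}

```text
clock: 7.38
position: [0.5327, 0.0265, 0.1483]
tool_rot: [[-0.006, -0.123, 0.992], [-0.001, 0.992, 0.123], [-1.0, 0.0, -0.006]]
wrist_force: [-1.0, 1.0, 5.0]
width: 0.0112
```

```bash
python3 - <<'E'
from h import *
go((.533,.026,.148,97))
E
```

```text
at [0.5327 0.0265 0.1483] yaw 97.05 F [-1.  1.  5.] w 0.0112 t 7.375
(0.533, 0.026, 0.148, 97) dp [ 0.3 -0.5  0.2] spin 0.1
```

{"api": "jog_arm", "payload": {"moves": [{"dp": [0, 8, 0], "spin": 0, "grip": 8}, {"dp": [0, 24, 0], "spin": 0, "grip": 8}, {"dp": [0, 44, 0], "spin": 0, "grip": 8}, {"dp": [0, 64, 0], "spin": 0, "grip": 8}, {"dp": [0, 84, 0], "spin": 0, "grip": 8}, {"dp": [0, 104, 0], "spin": 0, "grip": 8}, {"dp": [0, 124, 0], "spin": 0, "grip": 8}, {"dp": [0, 144, 0], "spin": 0, "grip": 8}, {"dp": [0, 160, 0], "spin": 0, "grip": 8}, {"dp": [0, 172, 0], "spin": 0, "grip": 8}, {"dp": [0, 178, 0], "spin": 0, "grip": 8}, {"dp": [0, 181, 0], "spin": 0, "grip": 8}, {"dp": [0, 181, 0], "spin": 0, "grip": 8}, {"dp": [0, 181, 0], "spin": 0, "grip": 8}]}}

```text
clock: 9.12
position: [0.5107, 0.2053, 0.1484]
tool_rot: [[-0.006, -0.122, 0.993], [-0.001, 0.993, 0.122], [-1.0, -0.001, -0.006]]
wrist_force: [2.2, -3.9, 2.0]
width: 0.0113
```

```bash
python3 - <<'E'
from h import *
go((.511,.205,.148,97),(.511,.205,.26,97),(.50,-.04,.30,7),(.50,-.09,.30,7))
E
```

```text
at [0.5107 0.2053 0.1484] yaw 97.0 F [ 2.2 -3.9  2. ] w 0.0113 t 9.125
(0.511, 0.205, 0.148, 97) dp [ 0.4 -0.3  0.2] spin -0.0
(0.511, 0.205, 0.26, 97) dp [-111.6   -0.4   -0.5] spin -0.0
(0.5, -0.04, 0.3, 7) dp [-151.2 -242.3  -41.5] spin 90.0
(0.5, -0.09, 0.3, 7) dp [-151.1 -291.9  -47.6] spin 90.0
```

{"api": "jog_arm", "payload": {"moves": [{"dp": [0, 2, 0], "spin": 0, "grip": 8}, {"dp": [0, 2, 0], "spin": 0, "grip": 8}]}}

```text
clock: 9.38
position: [0.5108, 0.2053, 0.1483]
tool_rot: [[-0.007, -0.12, 0.993], [-0.004, 0.993, 0.12], [-1.0, -0.003, -0.007]]
wrist_force: [1.7, -6.4, 4.2]
width: 0.0113
```

{"api": "jog_arm", "payload": {"moves": [{"dp": [0, 0, 0], "spin": 0, "grip": 40}, {"dp": [0, 0, 0], "spin": 0, "grip": 40}, {"dp": [0, 0, 0], "spin": 0, "grip": 40}, {"dp": [-60, 0, 0], "spin": 0, "grip": 40}, {"dp": [-110, 0, 0], "spin": 0, "grip": 40}, {"dp": [-151, -270, -44], "spin": 90, "grip": 80}, {"dp": [-151, -270, -44], "spin": 90, "grip": 80}, {"dp": [-151, -270, -44], "spin": 90, "grip": 80}, {"dp": [-151, -270, -44], "spin": 90, "grip": 80}, {"dp": [-151, -270, -44], "spin": 90, "grip": 80}, {"dp": [-151, -270, -44], "spin": 90, "grip": 80}, {"dp": [-151, -270, -44], "spin": 90, "grip": 80}, {"dp": [-151, -270, -44], "spin": 90, "grip": 80}, {"dp": [-151, -270, -44], "spin": 90, "grip": 80}, {"dp": [-151, -270, -44], "spin": 90, "grip": 80}, {"dp": [-151, -270, -44], "spin": 90, "grip": 80}]}}

```text
clock: 11.38
position: [0.5005, -0.067, 0.3005]
tool_rot: [[-0.007, 0.993, 0.122], [-0.004, 0.122, -0.993], [-1.0, -0.007, 0.003]]
wrist_force: [-1.1, 0.2, 0.6]
width: 0.0799
```

```bash
cat > box.py <<'E'
from h import *
C=np.array([.5325,.0458]); A=np.radians(7.0)
def loc(p): 
    q=p[...,:2]-C; return np.stack([q[...,0]*np.cos(A)+q[...,1]*np.sin(A),-q[...,0]*np.sin(A)+q[...,1]*np.cos(A)],-1)
def glob(x,y): return C+[x*np.cos(A)-y*np.sin(A),x*np.sin(A)+y*np.cos(A)]
def prof(P,x0=-.03,x1=.03):
    L=loc(P)
    for y in np.arange(-.135,.14,.003):
        m=(abs(L[...,1]-y)<.0015)&(L[...,0]>x0)&(L[...,0]<x1)
        if m.sum()>3: print(f"{y*1000:.0f}:{np.median(P[m][:,2])*1000:.0f}",end=" ")
    print()
    for nm,lo,hi,x0,x1 in(("walls",.12,.132,-.2,.2),("batt",.097,.106,-.07,.07),("chg",.08,.095,-.06,.06)):
        m=(P[...,2]>lo)&(P[...,2]<hi)&(abs(L[...,1])<.14)&(abs(L[...,0])<.1)&(L[...,0]>x0)&(L[...,0]<x1)
        q=L[m]*1000; print(nm,m.sum(),"x",np.percentile(q[:,0],[1,99]).round(1),"y",np.percentile(q[:,1],[1,99]).round(1))
E
python3 - <<'E'
from box import *
o=r.get_obs(); i,d=r.capture("wrist"); cv2.imwrite("pics/w3.png",i); np.savez("w3.npz",i=i,d=d); P=cloud("wrist",d,o)
print("wrist"); prof(P)
i,d=r.capture("top"); np.savez("top3.npz",i=i,d=d); print("top"); prof(cloud("top",d))
go((.4425,-.2385,.20,19.8),(.4425,-.2385,.072,19.8))
E
```

```text
wrist
-135:394 -132:394 -129:394 -126:394 -123:394 -120:120 -117:395 -114:395 -111:395 -108:395 -105:366 -102:405 -99:362 -96:373 -93:412 -90:413 -87:413 -84:407 -81:407 -78:389 -75:389 -72:393 -69:386 -66:104 -63:104 -60:104 -57:105 -54:105 -51:105 -48:105 -45:105 -42:105 -39:104 -36:105 -33:105 -30:105 -27:105 -24:105 -21:105 -18:105 -15:104 -12:104 -9:104 -6:103 3:10 6:10 9:10 12:10 15:10 18:10 21:10 24:10 27:10 30:10 33:61 36:88 39:91 42:90 45:88 48:91 51:88 54:88 57:92 60:123 63:93 66:128 69:128 72:128 75:125 78:125 81:125 84:125 87:125 90:125 93:125 96:125 99:125 
walls 16106 x [-89.5  90. ] y [-128.7   99.8]
batt 9458 x [-68.4  68.6] y [-120.8   -5.7]
chg 4610 x [-58.5  58.8] y [-121.3   68.7]
top
-135:701 -132:700 -129:704 -126:702 -123:703 -120:699 -117:15 -114:692 -111:354 -108:15 -105:695 -102:688 -99:694 -96:694 -93:415 -90:415 -87:415 -84:412 -81:396 -78:411 -75:691 -72:691 -69:695 -66:684 -63:662 -60:106 -57:105 -54:106 -51:107 -48:106 -45:106 -42:106 -39:105 -36:104 -33:106 -30:105 -27:105 -24:105 -21:105 -18:105 -15:104 -12:105 -9:104 -6:70 -3:10 0:10 3:11 6:12 9:10 12:11 15:10 18:9 21:11 24:11 27:10 30:11 33:88 36:88 39:91 42:89 45:89 48:91 51:87 54:90 57:90 60:127 63:129 66:129 69:130 72:128 75:125 78:125 81:126 84:126 87:126 90:125 93:126 96:126 99:126 102:126 105:127 108:126 111:126 114:127 117:125 120:126 123:126 126:126 129:125 132:125 135:126 138:126 
walls 2402 x [-91.3  88.5] y [-93.8 138.8]
batt 812 x [-68.3  68.6] y [-70.4  -6.1]
chg 440 x [-58.7  58.6] y [-5.8 59.2]
at [ 0.5005 -0.0672  0.3005] yaw 6.96 F [ 0.2 -0.2 -0. ] w 0.0799 t 11.475
(0.4425, -0.2385, 0.2, 19.8) dp [101.6 -77.6 162.7] spin -12.8
(0.4425, -0.2385, 0.072, 19.8) dp [229.6 -76.7 162.2] spin -12.8
```

View pics/w3.png

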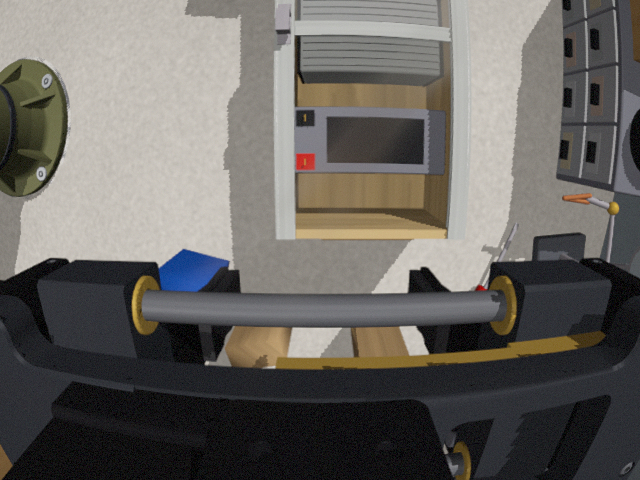

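The lid is at its stop: 180 mm moved, and no further under an extra push. The bolt is drawn. The view shows the battery (about (375,140)) from y -70 to -5.5 in the box frame and the charger from 32.5. So the gap middles are at about +13.5 and -95.3. Now I pick block33.

{"api": "jog_arm", "payload": {"moves": [{"dp": [60, -77, 162.5], "spin": -12.8, "grip": 84}, {"dp": [60, -77, 162.5], "spin": -12.8, "grip": 84}, {"dp": [60, -77, 162.5], "spin": -12.8, "grip": 84}, {"dp": [80, -77, 162.5], "spin": -12.8, "grip": 84}, {"dp": [130, -77, 162.5], "spin": -12.8, "grip": 84}, {"dp": [130, -77, 162.5], "spin": -12.8, "grip": 84}, {"dp": [170, -77, 162.5], "spin": -12.8, "grip": 84}, {"dp": [205, -77, 162.5], "spin": -12.8, "grip": 84}, {"dp": [225, -77, 162.5], "spin": -12.8, "grip": 84}, {"dp": [229, -77, 162.5], "spin": -12.8, "grip": 84}, {"dp": [229, -77, 162.5], "spin": -12.8, "grip": 84}, {"dp": [229, -77, 162.5], "spin": -12.8, "grip": 60}, {"dp": [229, -77, 162.5], "spin": -12.8, "grip": 60}, {"dp": [229, -77, 162.5], "spin": -12.8, "grip": 60}, {"dp": [229, -77, 162.5], "spin": -12.8, "grip": 60}], "grip_force": 30}}

```text
clock: 13.35
position: [0.4424, -0.239, 0.0731]
tool_rot: [[-0.006, 0.941, 0.338], [-0.005, 0.338, -0.941], [-1.0, -0.008, 0.002]]
wrist_force: [-0.6, -0.1, 2.6]
width: 0.0637
```

```bash
python3 - <<'E'
from box import *
g=glob(0,.0136); print(g)
go((.4425,-.2385,.072,19.8),(.4425,-.2385,.26,19.8),(g[0],g[1],.26,7),(g[0],g[1],.20,7))
E
```

```text
[0.53084258 0.05929863]
at [ 0.4424 -0.239   0.0731] yaw 19.76 F [-0.6 -0.1  2.6] w 0.0637 t 13.35
(0.4425, -0.2385, 0.072, 19.8) dp [ 1.1  0.2 -0.5] spin -0.0
(0.4425, -0.2385, 0.26, 19.8) dp [-1.869e+02 -1.200e+00 -1.000e-01] spin -0.0
(np.float64(0.53084257692969), np.float64(0.05929862766232198), 0.26, 7) dp [-188.9  182.6 -250.5] spin 12.8
(np.float64(0.53084257692969), np.float64(0.05929862766232198), 0.2, 7) dp [-128.9  183.1 -250.6] spin 12.8
```

{"api": "jog_arm", "payload": {"moves": [{"dp": [-40, 0, 0], "spin": 0, "grip": 60}, {"dp": [-90, 0, 0], "spin": 0, "grip": 60}, {"dp": [-140, 0, 0], "spin": 0, "grip": 60}, {"dp": [-182, 40, -50], "spin": 3, "grip": 60}, {"dp": [-188, 80, -100], "spin": 6, "grip": 60}, {"dp": [-188, 120, -150], "spin": 9, "grip": 60}, {"dp": [-188, 155, -205], "spin": 11, "grip": 60}, {"dp": [-175, 183, -250], "spin": 12.8, "grip": 60}, {"dp": [-152, 183, -250.5], "spin": 12.8, "grip": 60}, {"dp": [-142, 183, -250.5], "spin": 12.8, "grip": 60}, {"dp": [-142, 183, -250.5], "spin": 12.8, "grip": 60}, {"dp": [-142, 183, -250.5], "spin": 12.8, "grip": 60}]}}

```text
clock: 14.85
position: [0.5314, 0.0577, 0.2138]
tool_rot: [[-0.006, 0.993, 0.118], [-0.005, 0.118, -0.993], [-1.0, -0.006, 0.005]]
wrist_force: [-0.2, -0.0, -1.0]
width: 0.0638
```

```bash
python3 - <<'E'
from box import *
o=r.get_obs(); i,d=r.capture("wrist"); cv2.imwrite("pics/w4.png",i)
i,d=r.capture("side"); cv2.imwrite("pics/s4.png",cv2.resize(i[180:320,240:400],None,fx=4,fy=4,interpolation=cv2.INTER_CUBIC))
print(loc(np.array(o["position"]))*1000)
go((.53084,.0593,.22,7),(.53084,.0593,.082,7))
E
```

```text
[ 0.3536591  11.93929878]
at [0.5315 0.0582 0.214 ] yaw 6.84 F [ 0.7  0.1 -0.5] w 0.0639 t 14.95
(0.53084, 0.0593, 0.22, 7) dp [-6.  -0.5 -1.2] spin -0.2
(0.53084, 0.0593, 0.082, 7) dp [132.    0.2  -1.8] spin -0.2
```

View pics/w4.png

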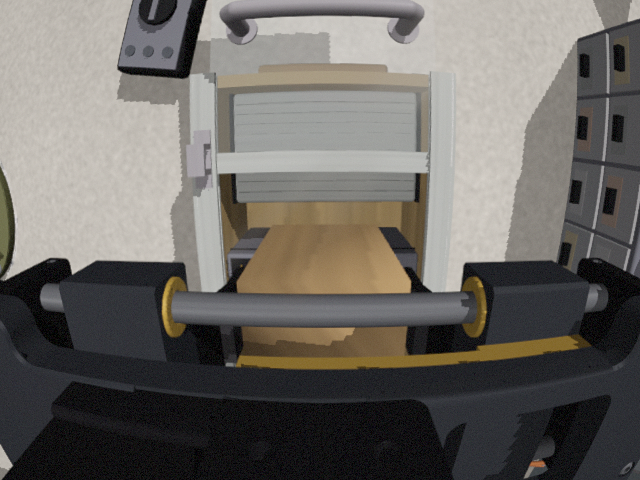

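The block's +y face shows at (325,260), its foot edge at row 226, with the charger's edge at row 200. I measure both in the same view.

```bash
cat > m.py <<'E'
from box import *
o=r.get_obs(); i,d=r.capture("wrist"); P=cloud("wrist",d,o); L=loc(P)
for z in np.arange(.13,.26,.008):
    m=(abs(P[...,2]-z)<.004)&(abs(L[...,0])<.028)&(abs(L[...,1])<.13); m[290:]=0
    # block face
    q=L[m][:,1]*1000
    if len(q)>20: print("z",z.round(3),len(q),"y med",np.median(q).round(1),np.percentile(q,[5,95]).round(1))
m=(P[...,2]>.08)&(P[...,2]<.096)&(abs(L[...,0])<.06)&(L[...,1]>.02)&(L[...,1]<.06)
q=L[m]; b=np.round(q[:,0]/.005); print("charger edge y",np.median([q[b==k][:,1].min() for k in np.unique(b) if (b==k).sum()>5])*1000)
v,u=np.where(m); v0=np.array([v[u==k].max() for k in np.unique(u)]); print("chg rows",np.median(v0), loc(pt("wrist",325,np.median(v0)+.5,z=.087,obs=o))*1000)
m=(P[...,2]>.097)&(P[...,2]<.107)&(L[...,1]>-.03)&(L[...,1]<.02); q=L[m]
if len(q): print("batt edge",np.percentile(q[:,1],[50,99,100])*1000)
print("tcp loc",loc(np.array(o["position"]))*1000)
go()
E
python3 m.py
```

```text
z 0.13 2704 y med 70.3 [ 60.5 121.2]
z 0.154 94 y med 29.5 [29.3 29.8]
z 0.162 268 y med 29.7 [29.5 30. ]
z 0.17 280 y med 29.9 [29.7 30.2]
z 0.178 405 y med 29.7 [29.4 30.3]
z 0.186 348 y med 29.9 [29.5 30.1]
z 0.194 503 y med 29.9 [29.4 30.3]
z 0.202 446 y med 29.8 [29.5 30.1]
z 0.21 608 y med 30.0 [29.5 30.4]
z 0.218 610 y med 29.9 [29.6 30.2]
z 0.226 788 y med 30.0 [29.6 30.4]
z 0.234 790 y med 30.0 [29.7 30.4]
z 0.242 1063 y med 30.0 [29.6 30.5]
z 0.25 1959 y med 29.6 [27.3 30.4]
charger edge y 32.943451577028405
chg rows 201.0 [ 2.06033006 32.91761134]
batt edge [-7.91425629 18.87245523 19.84025929]
tcp loc [ 0.49776688 12.40047934]
at [0.5314 0.0584 0.2139] yaw 6.86 F [ 0.1 -0.2 -1.8] w 0.0639 t 15.0
```

{"api": "jog_arm", "payload": {"moves": [{"dp": [12, 0, -1], "spin": -0.2, "grip": 60}, {"dp": [24, 0, -1], "spin": -0.2, "grip": 60}, {"dp": [24, 0, -1], "spin": -0.2, "grip": 60}, {"dp": [24, 0, -1], "spin": -0.2, "grip": 60}]}}

```text
clock: 15.5
position: [0.5311, 0.0594, 0.1898]
tool_rot: [[-0.005, 0.992, 0.123], [-0.005, 0.123, -0.992], [-1.0, -0.006, 0.004]]
wrist_force: [0.4, -0.4, -1.8]
width: 0.0637
```

```bash
python3 m.py
```

```text
z 0.13 3315 y med 70.2 [ 60.4 120.5]
z 0.138 269 y med 31.0 [30.7 31.3]
z 0.146 280 y med 31.2 [30.9 31.5]
z 0.154 410 y med 31.0 [30.6 31.6]
z 0.162 346 y med 31.1 [30.8 31.4]
z 0.17 507 y med 31.2 [30.7 31.6]
z 0.178 460 y med 31.1 [30.8 31.4]
z 0.186 603 y med 31.3 [30.8 31.7]
z 0.194 600 y med 31.1 [30.8 31.5]
z 0.202 802 y med 31.3 [30.8 31.7]
z 0.21 790 y med 31.3 [30.9 31.6]
z 0.218 1066 y med 31.3 [30.8 31.7]
z 0.226 1935 y med 30.8 [28.6 31.7]
charger edge y 33.27300706056437
chg rows 208.0 [ 1.7905028  32.96122663]
batt edge [-5.85317095 19.20419722 19.85576911]
tcp loc [ 0.28827141 13.66362055]
at [0.5313 0.0594 0.1901] yaw 7.07 F [ 0.3 -0.7 -0.8] w 0.0637 t 15.55
```

{"api": "jog_arm", "payload": {"moves": [{"dp": [12, 0, 0], "spin": 0, "grip": 60}, {"dp": [24, 0, 0], "spin": 0, "grip": 60}, {"dp": [36, 0, 0], "spin": 0, "grip": 60}, {"dp": [48, 0, 0], "spin": 0, "grip": 60}, {"dp": [48, 0, 0], "spin": 0, "grip": 60}]}}

```text
clock: 16.18
position: [0.5302, 0.0591, 0.1407]
tool_rot: [[-0.007, 0.992, 0.123], [-0.005, 0.123, -0.992], [-1.0, -0.008, 0.004]]
wrist_force: [1.1, 0.1, -0.4]
width: 0.0638
```

{"api": "jog_arm", "payload": {"moves": [{"dp": [12, 0.8, 0], "spin": 0, "grip": 60}, {"dp": [24, 0.8, 0], "spin": 0, "grip": 60}, {"dp": [36, 0.8, 0], "spin": 0, "grip": 60}, {"dp": [46, 0.8, 0], "spin": 0, "grip": 60}, {"dp": [53, 0.8, 0], "spin": 0, "grip": 60}, {"dp": [56, 0.8, 0], "spin": 0, "grip": 60}, {"dp": [56, 0.8, 0], "spin": 0, "grip": 60}]}}

```text
clock: 17.05
position: [0.5306, 0.059, 0.0847]
tool_rot: [[-0.007, 0.992, 0.123], [-0.005, 0.123, -0.992], [-1.0, -0.008, 0.004]]
wrist_force: [-0.1, 0.4, -1.3]
width: 0.0639
```

{"api": "jog_arm", "payload": {"moves": [{"dp": [2, 0, 0], "spin": 0, "grip": 60}, {"dp": [3.5, 0, 0], "spin": 0, "grip": 60}, {"dp": [3.5, 0, 0], "spin": 0, "grip": 60}]}}

```text
clock: 17.42
position: [0.5309, 0.059, 0.0821]
tool_rot: [[-0.007, 0.992, 0.123], [-0.005, 0.123, -0.992], [-1.0, -0.007, 0.004]]
wrist_force: [-1.6, -0.5, 4.3]
width: 0.0637
```

{"api": "jog_arm", "payload": {"moves": [{"dp": [0, 0, 0], "spin": 0, "grip": 74}, {"dp": [0, 0, 0], "spin": 0, "grip": 74}, {"dp": [0, 0, 0], "spin": 0, "grip": 74}, {"dp": [-20, 0, 0], "spin": 0, "grip": 74}, {"dp": [-60, 0, 0], "spin": 0, "grip": 74}, {"dp": [-110, 0, 0], "spin": 0, "grip": 74}, {"dp": [-150, 0, 0], "spin": 0, "grip": 74}, {"dp": [-150, 0, 0], "spin": 0, "grip": 84}]}}

```text
clock: 18.42
position: [0.5342, 0.0607, 0.2369]
tool_rot: [[0.001, 0.992, 0.124], [-0.006, 0.124, -0.992], [-1.0, 0.0, 0.006]]
wrist_force: [-0.6, -0.7, -0.7]
width: 0.0784
```

```bash
python3 - <<'E'
from box import *
o=r.get_obs(); i,d=r.capture("top"); P=cloud("top",d); L=loc(P)
m=(P[...,2]>.113)&(P[...,2]<.125)&(abs(L[...,0])<.05)&(L[...,1]>-.02)&(L[...,1]<.05)
print(m.sum(), np.median(P[m],0), (np.percentile(L[m],[1,50,99],axis=0)*1000).round(1))
go((.571,-.358,.23,-15),(.571,-.358,.072,-15))
E
```

```text
return _methods._mean(a, axis=axis, dtype=dtype,
  ret = um.true_divide(
Traceback (most recent call last):
IndexError: index -1 is out of bounds for axis 0 with size 0
```

{"api": "jog_arm", "payload": {"moves": [{"dp": [-60, 0, 40], "spin": 0, "grip": 84}, {"dp": [-63, 0, 90], "spin": 0, "grip": 84}, {"dp": [-63, 0, 130], "spin": 0, "grip": 84}, {"dp": [-63, 0, 130], "spin": 0, "grip": 84}, {"dp": [-63, 0, 130], "spin": 0, "grip": 84}]}}

```text
clock: 19.1
position: [0.5487, -0.0675, 0.2976]
tool_rot: [[-0.004, 0.992, 0.124], [-0.004, 0.124, -0.992], [-1.0, -0.005, 0.004]]
wrist_force: [0.0, 1.1, -0.2]
width: 0.0841
```

```bash
python3 - <<'E'
from box import *
o=r.get_obs(); i,d=r.capture("wrist"); P=cloud("wrist",d,o); L=loc(P); cv2.imwrite("pics/w5.png",i)
m=(P[...,2]>.113)&(P[...,2]<.125)&(abs(L[...,0])<.05)&(L[...,1]>-.02)&(L[...,1]<.05)
print(m.sum(), np.median(P[m],0), (np.percentile(L[m],[1,50,99],axis=0)*1000).round(1))
prof(P,-.07,-.04)
go((.571,-.358,.23,-15),(.571,-.358,.072,-15))
E
```

```text
2528 [0.53179389 0.05928698 0.11963077] [[-30.1  -2.7]
 [  0.8  13.4]
 [ 32.5  30.4]]
-129:128 -126:128 -123:128 -120:91 -117:349 -114:351 -111:357 -108:366 -105:358 -102:379 -99:388 -96:392 -93:393 -90:407 -87:393 -84:392 -81:392 -78:388 -75:387 -69:104 -66:104 -63:104 -60:105 -57:105 -54:105 -51:104 -48:104 -45:104 -42:104 -39:104 -36:104 -33:104 -30:104 -27:104 -24:105 -21:105 -18:105 -15:105 -12:104 -9:104 -6:103 6:10 9:10 12:10 15:10 18:10 21:10 24:10 27:10 30:10 33:63 36:88 39:90 42:89 45:88 48:91 51:88 54:88 57:91 60:123 63:93 66:127 69:127 72:128 75:126 78:125 81:125 84:125 87:125 90:125 
walls 15817 x [-89.4  90. ] y [-128.2   88.9]
batt 9697 x [-68.4  68.7] y [-120.4   -5.3]
chg 4487 x [-58.7  58.9] y [-139.3   69.3]
at [ 0.5488 -0.0669  0.2978] yaw 7.22 F [-0.2 -0.2  0. ] w 0.0838 t 19.15
(0.571, -0.358, 0.23, -15) dp [ 69.1 -14.3 291.3] spin 22.2
(0.571, -0.358, 0.072, -15) dp [227.1 -13.6 290.6] spin 22.2
```

View pics/w5.png

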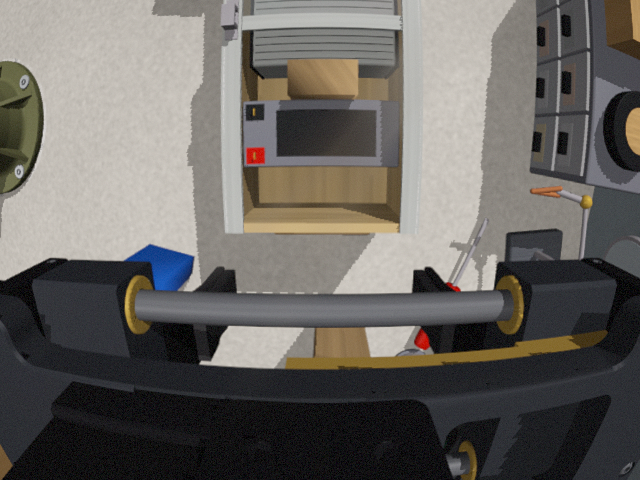

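block33 is seated at (322,78): its top is at 119.6 mm, it is centred, and the battery and charger have not moved. Next is block47.

{"api": "jog_arm", "payload": {"moves": [{"dp": [20, -3, 60], "spin": 5, "grip": 84}, {"dp": [40, -6, 120], "spin": 10, "grip": 84}, {"dp": [69, -10, 180], "spin": 16, "grip": 84}, {"dp": [69, -14, 240], "spin": 22.2, "grip": 84}, {"dp": [69, -14, 291], "spin": 22.2, "grip": 84}, {"dp": [69, -14, 291], "spin": 22.2, "grip": 84}, {"dp": [110, -14, 291], "spin": 22.2, "grip": 84}, {"dp": [130, -14, 291], "spin": 22.2, "grip": 84}, {"dp": [130, -14, 291], "spin": 22.2, "grip": 84}, {"dp": [170, -14, 291], "spin": 22.2, "grip": 84}, {"dp": [205, -14, 291], "spin": 22.2, "grip": 84}, {"dp": [222, -14, 291], "spin": 22.2, "grip": 84}, {"dp": [226, -14, 291], "spin": 22.2, "grip": 84}, {"dp": [226, -14, 291], "spin": 22.2, "grip": 84}, {"dp": [226, -14, 291], "spin": 22.2, "grip": 60}, {"dp": [226, -14, 291], "spin": 22.2, "grip": 60}, {"dp": [226, -14, 291], "spin": 22.2, "grip": 60}, {"dp": [226, -14, 291], "spin": 22.2, "grip": 60}]}}

```text
clock: 21.4
position: [0.571, -0.3585, 0.0737]
tool_rot: [[-0.003, 0.966, -0.259], [-0.005, -0.259, -0.966], [-1.0, -0.001, 0.006]]
wrist_force: [-0.3, 0.6, 3.1]
width: 0.0639
```

```bash
python3 - <<'E'
from box import *
g=glob(0,-.0953); print(g)
go((.571,-.358,.072,-15),(g[0],g[1],.26,7),(g[0],g[1],.22,7))
E
```

```text
[ 0.54411415 -0.04878965]
at [ 0.571  -0.3585  0.0737] yaw -14.99 F [-0.3  0.6  3.1] w 0.0639 t 21.4
(0.571, -0.358, 0.072, -15) dp [ 1.7 -0.1 -0.5] spin 0.0
(np.float64(0.5441141484265105), np.float64(-0.04878964825141798), 0.26, 7) dp [-187.9 -106.3 -291.2] spin -22.0
(np.float64(0.5441141484265105), np.float64(-0.04878964825141798), 0.22, 7) dp [-147.9 -106.2 -291.4] spin -22.0
```

{"api": "jog_arm", "payload": {"moves": [{"dp": [-40, 0, 0], "spin": 0, "grip": 60}, {"dp": [-90, 0, 0], "spin": 0, "grip": 60}, {"dp": [-140, 0, 0], "spin": 0, "grip": 60}, {"dp": [-182, -20, -50], "spin": -5, "grip": 60}, {"dp": [-188, -40, -110], "spin": -10, "grip": 60}, {"dp": [-188, -60, -170], "spin": -15, "grip": 60}, {"dp": [-188, -85, -230], "spin": -20, "grip": 60}, {"dp": [-180, -106, -285], "spin": -22, "grip": 60}, {"dp": [-160, -106, -291.5], "spin": -22, "grip": 60}, {"dp": [-148, -106, -291.5], "spin": -22, "grip": 60}, {"dp": [-148, -106, -291.5], "spin": -22, "grip": 60}, {"dp": [-148, -106, -291.5], "spin": -22, "grip": 60}]}}

```text
clock: 22.9
position: [0.5447, -0.0504, 0.2204]
tool_rot: [[-0.003, 0.993, 0.12], [-0.005, 0.119, -0.993], [-1.0, -0.003, 0.005]]
wrist_force: [0.3, 0.2, -1.3]
width: 0.0638
```

```bash
cat > m2.py <<'E'
from box import *
o=r.get_obs(); i,d=r.capture("wrist"); cv2.imwrite("pics/w6.png",i); P=cloud("wrist",d,o); L=loc(P)
for z in np.arange(.15,.26,.016):
    m=(abs(P[...,2]-z)<.006)&(abs(L[...,0])<.028)&(L[...,1]<-.05)&(L[...,1]>-.11); m[290:]=0
    q=L[m][:,1]*1000
    if len(q)>20: print("z",z.round(3),len(q),"y med",np.median(q).round(1),np.percentile(q,[5,95]).round(1))
m=(P[...,2]>.097)&(P[...,2]<.107)&(abs(L[...,0])<.07)&(L[...,1]<-.03)&(L[...,1]>-.09); q=L[m]; 
for x0 in(-.055,-.04,-.02,0,.02,.045):
    s=q[abs(q[:,0]-x0)<.005]; print("batt -y edge at x",x0,len(s),s[:,1].min()*1000 if len(s) else "")
print("tcp loc",loc(np.array(o["position"]))*1000); go()
E
python3 m2.py
```

```text
z 0.166 332 y med -73.7 [-74.1 -73.3]
z 0.182 506 y med -73.6 [-74.2 -73.1]
z 0.198 525 y med -73.6 [-74.  -73.2]
z 0.214 668 y med -73.6 [-74.  -73.3]
z 0.23 932 y med -73.7 [-74.1 -73.2]
z 0.246 1319 y med -73.6 [-74.1 -73.2]
batt -y edge at x -0.055 666 -69.5028575760668
batt -y edge at x -0.04 675 -69.69729011985372
batt -y edge at x -0.02 695 -70.0105587650526
batt -y edge at x 0 683 -70.04223960920575
batt -y edge at x 0.02 722 -70.1103243658316
batt -y edge at x 0.045 684 -70.17141547679843
tcp loc [  0.40447168 -96.95953314]
at [ 0.5448 -0.0502  0.2206] yaw 6.88 F [ 0.3  0.5 -1.6] w 0.064 t 22.95
```

View pics/w6.png

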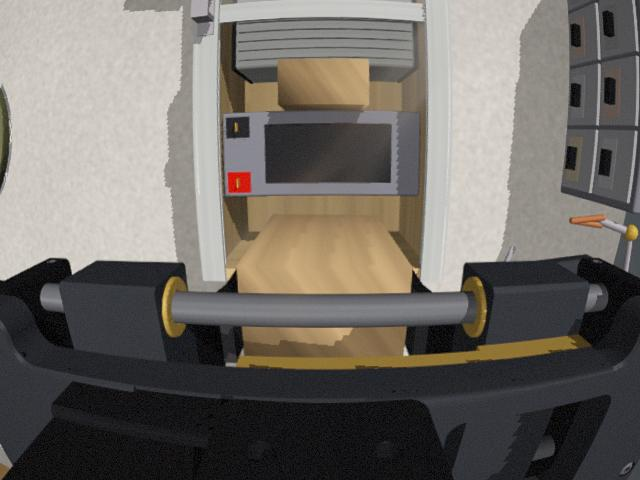

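{"api": "jog_arm", "payload": {"moves": [{"dp": [6, -0.4, -1.6], "spin": -0.1, "grip": 60}, {"dp": [18, -0.4, -1.6], "spin": -0.1, "grip": 60}, {"dp": [18, -0.4, -1.6], "spin": -0.1, "grip": 60}, {"dp": [18, -0.4, -1.6], "spin": -0.1, "grip": 60}]}}

```text
clock: 23.45
position: [0.5441, -0.0487, 0.2024]
tool_rot: [[-0.002, 0.993, 0.122], [-0.005, 0.122, -0.993], [-1.0, -0.003, 0.005]]
wrist_force: [0.2, 0.2, -1.1]
width: 0.064
```

```bash
python3 m2.py
```

```text
z 0.15 342 y med -71.9 [-72.2 -71.5]
z 0.166 528 y med -71.9 [-72.3 -71.3]
z 0.182 571 y med -71.7 [-72.2 -71.3]
z 0.198 712 y med -71.8 [-72.2 -71.4]
z 0.214 941 y med -71.8 [-72.3 -71.4]
z 0.23 1397 y med -71.8 [-72.3 -71.4]
z 0.246 822 y med -75.8 [-79.9 -71.9]
batt -y edge at x -0.055 765 -70.50816412422881
batt -y edge at x -0.04 775 -70.65536538429241
batt -y edge at x -0.02 775 -69.24331382114414
batt -y edge at x 0 780 -69.28483120930737
batt -y edge at x 0.02 788 -69.32281075980539
batt -y edge at x 0.045 770 -69.67568229721529
tcp loc [ 4.83874645e-02 -9.51653257e+01]
at [ 0.5443 -0.0486  0.2026] yaw 6.99 F [-0.5  0.2 -1.9] w 0.064 t 23.5
```

{"api": "jog_arm", "payload": {"moves": [{"dp": [10, 0, 0], "spin": 0, "grip": 60}, {"dp": [22, 0, 0], "spin": 0, "grip": 60}, {"dp": [34, 0, 0], "spin": 0, "grip": 60}, {"dp": [46, 0, 0], "spin": 0, "grip": 60}, {"dp": [58, 0, 0], "spin": 0, "grip": 60}, {"dp": [66, 0, 0], "spin": 0, "grip": 60}, {"dp": [66, 0, 0], "spin": 0, "grip": 60}]}}

```text
clock: 24.38
position: [0.5437, -0.0489, 0.1359]
tool_rot: [[-0.003, 0.993, 0.122], [-0.005, 0.122, -0.993], [-1.0, -0.004, 0.004]]
wrist_force: [-0.1, 0.6, -1.6]
width: 0.0638
```

{"api": "jog_arm", "payload": {"moves": [{"dp": [12, 0, -0.3], "spin": 0, "grip": 60}, {"dp": [24, 0, -0.3], "spin": 0, "grip": 60}, {"dp": [36, 0, -0.3], "spin": 0, "grip": 60}, {"dp": [45, 0, -0.3], "spin": 0, "grip": 60}, {"dp": [50, 0, -0.3], "spin": 0, "grip": 60}, {"dp": [52, 0, -0.3], "spin": 0, "grip": 60}, {"dp": [54, 0, -0.3], "spin": 0, "grip": 60}, {"dp": [54, 0, -0.3], "spin": 0, "grip": 60}]}}

```text
clock: 25.38
position: [0.5439, -0.0487, 0.0826]
tool_rot: [[-0.003, 0.993, 0.122], [-0.005, 0.122, -0.993], [-1.0, -0.003, 0.005]]
wrist_force: [-1.4, 0.5, 2.5]
width: 0.0637
```

{"api": "jog_arm", "payload": {"moves": [{"dp": [1, 0, 0], "spin": 0, "grip": 60}, {"dp": [1, 0, 0], "spin": 0, "grip": 60}, {"dp": [0.5, 0, 0], "spin": 0, "grip": 74}, {"dp": [0.5, 0, 0], "spin": 0, "grip": 74}, {"dp": [0.5, 0, 0], "spin": 0, "grip": 74}, {"dp": [-20, 0, 0], "spin": 0, "grip": 74}, {"dp": [-70, 0, 0], "spin": 0, "grip": 74}, {"dp": [-120, 0, 0], "spin": 0, "grip": 74}, {"dp": [-170, 0, 0], "spin": 0, "grip": 74}, {"dp": [-220, 0, 30], "spin": 0, "grip": 74}, {"dp": [-230, 0, 80], "spin": 0, "grip": 74}, {"dp": [-230, 0, 120], "spin": 0, "grip": 74}, {"dp": [-230, 0, 120], "spin": 0, "grip": 74}, {"dp": [-230, 0, 120], "spin": 0, "grip": 74}]}}

```text
clock: 27.12
position: [0.5592, -0.1657, 0.3141]
tool_rot: [[-0.002, 0.992, 0.123], [-0.004, 0.123, -0.992], [-1.0, -0.002, 0.004]]
wrist_force: [1.0, 0.3, 0.5]
width: 0.0743
```

```bash
python3 - <<'E'
from box import *
o=r.get_obs(); i,d=r.capture("wrist"); P=cloud("wrist",d,o); L=loc(P); cv2.imwrite("pics/w7.png",i)
for a,b in((-.02,.05),(-.119,-.06)):
    m=(P[...,2]>.113)&(P[...,2]<.124)&(abs(L[...,0])<.05)&(L[...,1]>a)&(L[...,1]<b)
    print(m.sum(), np.median(P[m],0).round(4), (np.percentile(L[m],[1,50,99],axis=0)*1000).round(1).tolist())
prof(P,-.07,-.04)
print("tcp",o["position"],o["clock"])
# spares and lid in the top view, before/after
a=np.load("top0.npz"); i,d=r.capture("top")
for nm,u,v in(("strip",423,218),("post",479,276),("blue",404,307),("purple",460,325)):
    for t,D in(("before",a["d"]),("after",d)):
        Q=cloud("top",D); m=np.zeros(D.shape,bool); m[v-22:v+23,u-18:u+19]=1; m&=(Q[...,2]>.1)&(Q[...,2]<.122)
        print(nm,t,m.sum(),np.median(Q[m],0).round(4) if m.any() else "")
E
```

```text
213 [0.5345 0.0438 0.1181] [[-29.5, -3.3], [1.7, -2.3], [32.7, -0.9]]
3213 [ 0.5452 -0.0492  0.1197] [[-30.5, -118.7], [0.8, -96.1], [32.2, -72.6]]
-135:90 -132:79 -129:115 -126:128 -123:128 -120:128 -111:10 -108:9 -105:10 -102:10 -99:10 -96:10 -93:10 -90:10 -87:10 -84:10 -81:10 -78:10 -75:10 -72:54 -69:92 -66:104 -63:105 -60:105 -57:104 -54:105 -51:104 -48:104 -45:104 -42:104 -39:103 -36:104 -33:104 -30:104 -27:103 -24:104 -21:105 -18:104 -15:104 -12:104 -9:104 -6:103 30:16 33:24 
walls 7168 x [-89.4  90.2] y [-129.    -3.5]
batt 8027 x [-68.5  68.6] y [-70.3  -2.4]
chg 1195 x [-56.7  56.5] y [-139.4   -2.3]
tcp [ 0.55922492 -0.16567162  0.31408923] 27.125
strip before 203 [ 0.588  -0.2349  0.111 ]
strip after 0 
post before 621 [ 0.4292 -0.3768  0.1114]
post after 58 [ 0.4188 -0.4079  0.1111]
blue before 332 [ 0.3504 -0.1748  0.1112]
blue after 333 [ 0.3505 -0.1746  0.1112]
purple before 347 [ 0.3028 -0.3177  0.1116]
purple after 0
```

View pics/w7.png

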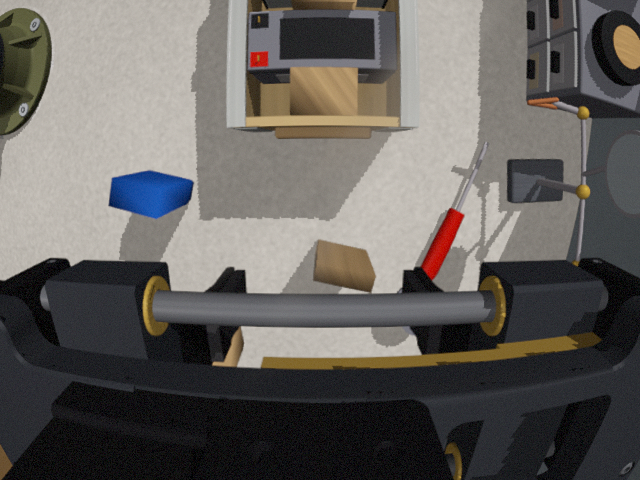

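Both blocks stand on the floor (tops at 119.7 mm), and block47 shows centred in the wide gap at (325,90). I clear the arm for a last full check.

{"api": "jog_arm", "payload": {"moves": [{"dp": [-10, -200, 330], "spin": 0, "grip": 74}, {"dp": [-10, -200, 330], "spin": 0, "grip": 74}, {"dp": [-10, -200, 330], "spin": 0, "grip": 74}, {"dp": [-10, -200, 330], "spin": 0, "grip": 74}, {"dp": [-10, -200, 330], "spin": 0, "grip": 74}, {"dp": [-10, -200, 330], "spin": 0, "grip": 74}, {"dp": [-10, -200, 330], "spin": 0, "grip": 74}, {"dp": [-10, -200, 330], "spin": 0, "grip": 74}, {"dp": [-10, -200, 330], "spin": 0, "grip": 74}]}}

```text
clock: 28.35
position: [0.4041, -0.5144, 0.3265]
tool_rot: [[-0.001, 0.992, 0.129], [-0.005, 0.129, -0.992], [-1.0, -0.001, 0.004]]
wrist_force: [0.1, -0.4, 0.0]
width: 0.074
```

```bash
python3 - <<'E'
from box import *
a=np.load("top0.npz"); i,d=r.capture("top"); cv2.imwrite("pics/top8.png",i); print(r.get_obs()["position"])
B=cloud("top",a["d"]);Q=cloud("top",d)
for nm,u,v in(("strip",423,218),("post",479,276),("blue",404,307),("purple",460,325)):
    for t,X in(("before",B),("after",Q)):
        m=np.zeros(d.shape,bool); m[v-22:v+23,u-18:u+19]=1; m&=(X[...,2]>.1)&(X[...,2]<.122)
        print(nm,t,m.sum(),np.median(X[m],0).round(4) if m.any() else "")
L=loc(Q)
for nm,lo,hi,y0,y1 in(("n",.113,.124,-.03,.05),("w",.113,.124,-.125,-.06),("handle",.16,.18,.1,.2)):
    m=(Q[...,2]>lo)&(Q[...,2]<hi)&(abs(L[...,0])<.07)&(L[...,1]>y0)&(L[...,1]<y1); print(nm,m.sum(),(np.median(L[m],0)*1000).round(1) if m.any() else "")
E
```

```text
[ 0.4039613  -0.51462363  0.32659194]
strip before 203 [ 0.588  -0.2349  0.111 ]
strip after 203 [ 0.5876 -0.2348  0.1112]
post before 621 [ 0.4292 -0.3768  0.1114]
post after 616 [ 0.4292 -0.377   0.1114]
blue before 332 [ 0.3504 -0.1748  0.1112]
blue after 334 [ 0.3505 -0.1748  0.1114]
purple before 347 [ 0.3028 -0.3177  0.1116]
purple after 352 [ 0.3028 -0.3182  0.1113]
n 283 [-1.5 12.6]
w 436 [ -1.2 -98. ]
handle 220 [ -2.5 158.8]
```

View pics/top8.png

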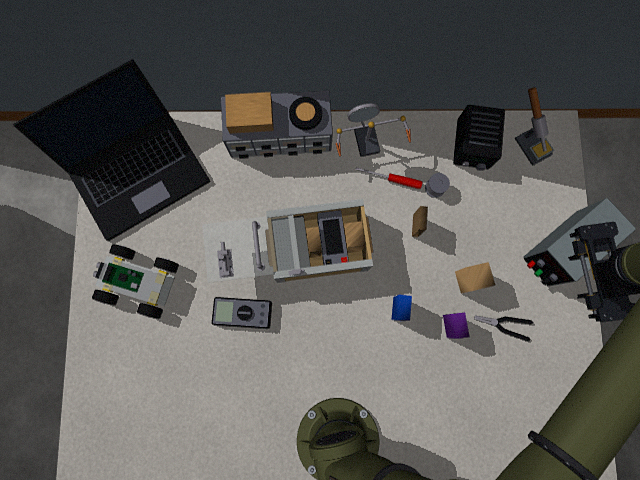

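The lid is open with its handle at (258,245). Both blocks are in the box, the spares and look-alikes are unmoved, and the arm is clear.

```bash
python3 -c "
from station import r
print(r.close_job(), r.get_obs()['clock'])"
```

```text
the job is handed in; nothing more can be done
the job is handed in; nothing more can be done
```

The job is done and handed in at about 28.4 s, well inside the 72 s limit. I drew the bolt (about 25 mm, to its stop) and slid the lid open 180 mm, where an extra push moved it no further. I then lowered block33 into the narrow gap and block47 into the wide gap.

**Fit:** both block tops read 119.6–119.7 mm in the wrist camera, so they stand upright on the box floor. They sit within about 1 mm of midway along the box. Insertion forces stayed under about 5 N.

**Everything else:** the battery edges stayed within about 1 mm, and so did the charger's edge after the first block. The charger was hidden from the wrist camera at the end, and the last top view showed nothing amiss. Both spares and the blue and purple look-alikes were within 0.5 mm of their starting positions. I judged the other bench items by eye only, and they look unmoved.

**Failed or differing checks:** one top-view check failed because the arm blocked the camera; I repeated it from the wrist. The last top view puts the blocks 1–2.5 mm off the wrist readings, roughly the 2 mm calibration error.

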